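Tidy the vanity into its latch cabinet

ROBOT

A 6-joint arm with a two-finger parallel gripper is mounted at the origin on the work surface. World frame = base frame: x ahead of the robot, y to its left, z up, the work surface at z = 0. Lengths are in mm, angles in rad, forces in N, time in s.
With the tool pointing down it reaches from about 300 to 775 mm from the base axis. Payload 14.6 kg.
Tool frame: the origin (TCP) lies at the very end of the fingers, on their centre line; the grasp point (between the pads) lies 19 mm behind it (arm.grip_point_offset is the distance from the TCP to the grasp point, in mm); z points along the fingers, y is the line along which they close (so a half turn about z gives the same grasp; the last joint's range is limited). The gripper opens to 94 mm and grips with 3 to 60 N. Pads are 16 mm wide; open, the fingers measure 119 mm over their backs; the gripper's body (75 mm by 177 mm) begins 78 mm behind the grasp point.
Start: joints at [1.108, 0.3, 1.521, -0, 1.321, -0.067], TCP at [212.047, 507.469, 205.446] pointing down, gripper open.
Joint ranges: [-3.03, 3.03], [-0.79, 2.21], [0.23, 2.52], [-1.04, 4.18], [0, 3.07], [-2.55, 2.55]. Speed limits (rad/s): [2.22, 2.22, 2.57, 3.14, 3.14, 3.14].

INTERFACE

Orientations are given as a unit quaternion [w, x, y, z].
In Python, from plant import arm gives the robot as it stands.
- The arm moves only by the shell command python3 -m pendant 'ROWS' [FORCE]. ROWS is JSON, a list of rows, each an object of numbers: "hand": the closure, from 0 (fully open) to 1 (shut); "x", "y", "z": the shift along the tool's x, y, z in mm; "yaw": the turn about the tool's z in degrees. In form: [{"hand": .., "x": .., "y": .., "z": .., "yaw": ..}, ...]. A call has 1 to 10 rows; each row is the pose to reach, as a shift and turn from the pose commanded when the call began, along the tool's axes at that moment; what a row does not reach only later rows make up. A row lasts 1/10 s, in which the tool goes at most 50 mm and 8.59 degrees, less where a joint would pass 70% of its speed; a pose out of reach is approached as far as the arm can. A call with a gripper value outside its range is refused whole. The fingers move at their own pace and stop on an object; FORCE is the grip in N (left out, the last holds). Time passes only in rows, so rows that repeat a pose let the fingers close. It gives the time, the measured TCP pose, the force, the opening and the grip force at its end, in the units of the state.
- arm.sense(): the state, without advancing time (a new reading comes with each control period).
- arm.capture(name): name is "scene" or "side" or "wrist"; returns the picture (480x640x3 uint8, red, green, blue); there is no depth.
- arm.camera_model(name): a dict with "intrinsics" (3x3 intrinsics, pixels), "dist_coeffs" ([k1, k2, p1, p2, k3] as OpenCV has them; the pictures are not rectified), "world_to_cam" (4x4, takes a point from world to camera coordinates); the wrist camera has in their place "hand_eye" (4x4, takes a point from camera to tool coordinates, whose origin is the TCP and whose axes are the flange's). Camera axes: x right, y down, z forward; pixel columns grow to the right and rows downward; lengths in mm; the calibration is good to about 2 mm. A picture is of the moment at which its call begins: read the wrist's pose just before it. camera_model takes no time and is no camera call.
- arm.finish_job(): hands the job in; it is judged then, once.
The state is a dict: "clock": time; "joint_pos": joint angles; "joint_velocities": joint speeds; "tau": joint torques, N m; "position": TCP position; "tool_rot": TCP orientation; "wrist_force": force on the tool from outside, world axes, zero at the start; "moment": the same for the moment, N m; "gripper_width": opening from 0.0 (shut) to 1.0 (fully open); "finger_force": force on a finger pad.
Only numpy, scipy, OpenCV 4.12 (cv2) and the standard library are available. Lean on these libraries where they do the work, as an engineer would, in place of code of your own. Each camera call takes 0.05 s, during which the arm holds its last target. There are 200 camera calls.

TASK

Tidy up the vanity: put every small toiletry left out on the stone to the right of the low wooden cabinet (whichever are there of the lip balm tin, blue cream jar, floss box, white flosser handle and amber scent bottle) into the cabinet's pulled-out tray, then push the tray fully in. Next push the cabinet door fully shut, without slamming it, until it seats on its catch; after that press the latch knob on the cabinet's top down, turn it clockwise as far as it goes, and let it spring back up. Leave the chrome tumbler and the stone soap dish where they are.

Things in the scene. Friction and masses are not known exactly. Their poses are not given: they have to be found in the camera images.
- cabinet: low wooden countertop cabinet, 180 deep (x) x 280 wide (y) x 105 high, fixed; origin at the centre of its underside on the stone; its own -x side is the open front (robot side), at x = -90. Inside clear height about 80. A steel housing for the knob, 60 across and 10 high, stands on its top at x = -35, y = -50.
- tray (a joint): pull-out tray of the cabinet: 0 = fully in (its front then stands 12 proud of the cabinet's front plane, into the hollow door), grows to 0.13 m as it slides out along the cabinet's -x; starts nearly fully out. Stays where it is left; about 2 N slides it.
- tray_floor (a point): centre of the tray's inner floor (17 above the stone), axes as the cabinet's; it moves with the tray. Inside 145 long (x) x 240 wide (y); walls 5 thick, their rims 27 above this floor. With the tray fully out the rear 13 or so of the tray stay under the cabinet's roof.
- tray_front (a point): centre of the outer face of the tray's front wall, 28 above the stone: push here along the cabinet's +x
- door (a joint): front door: 0 = shut and seated, grows to 2.05 rad open. Hinged at the cabinet's left (+y) front edge, swings out to the robot side, then left; starts open about 1.6 to 2 rad. Light friction holds it where it is left. A sprung ball catch resists over the last 0.07 rad (about 7 N at 200 mm from the hinge); below 0.03 rad it snaps to 0 and stays; short of that it is not seated.
- door_hinge (a point): on the door's hinge axis (vertical), at the cabinet's front plane and left edge, 53 above the stone. Its axes turn with the door and equal the cabinet's when shut. The door panel runs from here 280 along its own -y, is dished, 30 deep towards its own -x (outer face at x = -30, inner face at -16, with an 8 rim back to 0), and spans 3 to 103 above the stone
- door_edge (a point): on the outer face of the door at its free vertical edge, 53 above the stone, 280 from the hinge
- knob_press (a joint): how far the latch knob is pressed down: 0 up, 0.007 m fully down; sprung, 2.5 N to start and 6 N fully down. If let go half turned it stays down
- knob_turn (a joint): turn of the latch knob, 0 at the start to 1.2 rad (stop), clockwise seen from above. It only turns when pressed at least 5 mm; it can spring up again only near 0 or beyond 1.1 rad
- knob_grip (a point): centre of the knob's steel grip bar, 140 above the stone with the knob up; the bar is 42 long (own x; along the cabinet's x at the start), 12 wide (y), 18 high, and stands on a black disc 48 across whose top is 9 below this point. The point turns and goes down with the knob
- balm_tin: round aluminium lip balm tin with a green top, 44 diameter, 18 high; origin at the centre of its underside; may be absent (None)
- cream_jar: square cream jar, blue with a brass lid, 40 x 40 x 40 high; origin at the centre of its underside; may be absent
- floss_box: white and blue floss box, 44 (x) x 28 (y) x 30 high; origin at the centre of its underside; may be absent
- flosser: white plastic flosser handle lying along its x, 85 long x 18 wide (y) x 16 high; origin at the centre of its underside; may be absent
- scent_bottle: square amber scent bottle with a black cap, 34 x 34 x 55 high; origin at the centre of its underside; may be absent
- tumbler: chrome tumbler, 68 diameter, 95 high, empty, loose; bystander; origin at the centre of its underside
- soap_dish: grey stone soap dish with a white bar of soap, 85 (x) x 120 (y) x 30 high, loose; bystander; origin at the centre of its underside

How it is judged:
By the outcome, as a careful person would: the job done as asked, in the order asked, and still so for the second after the job is handed in, with the robot touching nothing.
Of balm_tin, cream_jar, floss_box, flosser, scent_bottle only 3 to 4 are there at a start; the rules pass over those that are not, and their reading is None.
At some moment in a run one of balm_tin, cream_jar, floss_box, flosser, scent_bottle may be knocked a few centimetres aside while the robot is not near it.
Once in a run the grip may slacken for a moment while it holds something.
It also fails if it takes over 208 s, if anything falls off the work surface, if the arm or the gripper's body presses on something with over 40 N, if the wrist force passes 120 N, or if a joint passes its speed limit or range.

## Working session

There is one attempt and no reset: what is moved stays moved. The work goes in short steps, Python scripts to look and compute and a shell command to move; the robot and the scene stay as the last step left them, time stands still between calls to the robot, and variables do not carry over. Pictures are saved under pics/ and viewed, at most 17 in all, crops included, and the job is handed in when it is done.

```bash
ls; mkdir -p pics; python3 - <<'E'
from plant import arm
import cv2,json
s=arm.sense();print({k:s[k] for k in('clock','position','tool_rot','gripper_width')})
for n in('scene','side'):
    cv2.imwrite(f'pics/{n}0.png',cv2.cvtColor(arm.capture(n),cv2.COLOR_RGB2BGR))
for n in('scene','side','wrist'):print(n,arm.camera_model(n))
E
```

```text
pics
{'clock': 0.0, 'position': array([211.93869005, 507.22193576, 204.88131655]), 'tool_rot': array([-1.43755786e-04,  1.96621012e-01,  9.80479386e-01, -5.74112296e-04]), 'gripper_width': 0.9993308194957816}
scene {'intrinsics': array([[584.42674975,   0.        , 316.89676747],
       [  0.        , 584.42674975, 236.65956605],
       [  0.        ,   0.        ,   1.        ]]), 'dist_coeffs': array([0.06415235, 0.        , 0.        , 0.        , 0.        ]), 'world_to_cam': array([[-2.18623427e-01,  9.75764843e-01, -9.31492856e-03,
         1.72883692e+02],
       [ 7.59118819e-01,  1.64069598e-01, -6.29936335e-01,
        -3.84153612e+02],
       [-6.13141432e-01, -1.44789978e-01, -7.76590913e-01,
         1.90043821e+03],
       [ 0.00000000e+00,  0.00000000e+00,  0.00000000e+00,
         1.00000000e+00]])}
side {'intrinsics': array([[565.07908436,   0.        , 313.92794842],
       [  0.        , 565.07908436, 243.4203988 ],
       [  0.        ,   0.        ,   1.        ]]), 'dist_coeffs': array([0.02137461, 0.        , 0.        , 0.        , 0.        ]), 'world_to_cam'
[... 262 characters left out ...]
  [ 0.00000000e+00,  0.00000000e+00,  0.00000000e+00,
         1.00000000e+00]])}
wrist {'intrinsics': array([[391.44684115,   0.        , 316.36960704],
       [  0.        , 391.44684115, 237.60861535],
       [  0.        ,   0.        ,   1.        ]]), 'dist_coeffs': array([-0.03379026,  0.        ,  0.        ,  0.        ,  0.        ]), 'hand_eye': array([[-3.01567077e-04, -9.69198105e-01, -2.46282243e-01,
         6.99366721e+01],
       [ 9.99999709e-01, -4.64801581e-04,  6.04663257e-04,
         4.84396271e-01],
       [-7.00510858e-04, -2.46281989e-01,  9.69197963e-01,
        -1.80846078e+02],
       [ 0.00000000e+00,  0.00000000e+00,  0.00000000e+00,
         1.00000000e+00]])}
```

View pics/scene0.png

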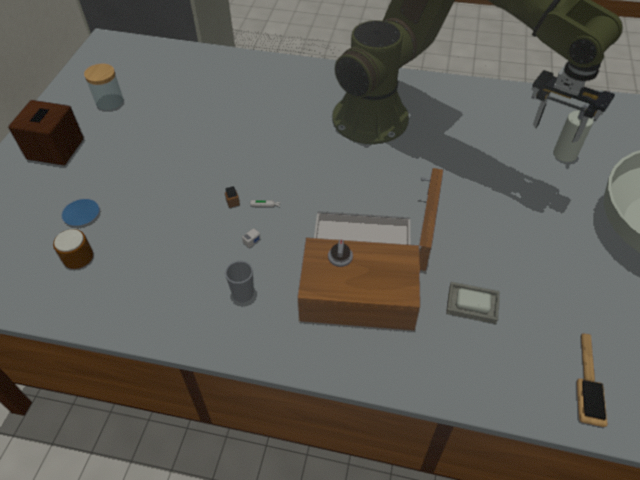

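View pics/side0.png

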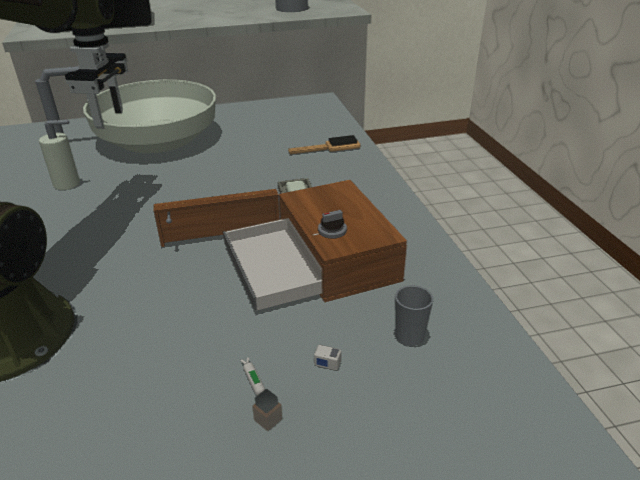

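```bash
cat > h.py <<'E'
import numpy as np,cv2
from scipy.spatial.transform import Rotation as R
from plant import arm
def T_w2c(name,s=None):
    m=arm.camera_model(name)
    if name!='wrist': return m,m['world_to_cam']
    s=s or arm.sense(); q=np.asarray(s['tool_rot'])
    T=np.eye(4);T[:3,:3]=R.from_quat(q[[1,2,3,0]]).as_matrix();T[:3,3]=s['position']
    return m,np.linalg.inv(T@m['hand_eye'])
def ray(name,px,z,s=None):
    m,W=T_w2c(name,s)
    p=cv2.undistortPoints(np.array(px,float).reshape(-1,1,2),m['intrinsics'],m['dist_coeffs']).reshape(-1,2)
    C=np.linalg.inv(W);d=np.c_[p,np.ones(len(p))]@C[:3,:3].T;o=C[:3,3]
    return o+d*((z-o[2])/d[:,2])[:,None]
def proj(name,P,s=None):
    m,W=T_w2c(name,s)
    return cv2.projectPoints(np.array(P,float).reshape(-1,1,3),W[:3,:3],W[:3,3],m['intrinsics'],m['dist_coeffs'])[0].reshape(-1,2)
def snap(name,f):
    s=arm.sense();im=cv2.cvtColor(arm.capture(name),cv2.COLOR_RGB2BGR);cv2.imwrite('pics/'+f,im);return s,im
def tool(s,P):
    "world points -> tool frame offsets"
    q=np.asarray(s['tool_rot']);return (np.atleast_2d(P)-s['position'])@R.from_quat(q[[1,2,3,0]]).as_matrix()
E
python3 - <<'E'
from h import *
np.set_printoptions(precision=1,suppress=True)
print('top scene FR FL BL BR',ray('scene',[(304,240),(419,248),(418,308),(299,297)],105))
print('top side FL BL BR FR',ray('side',[(280,192),(351,181),(406,241),(321,254)],105))
print('scene bottle,flosser,box,tumbler',[ray('scene',[p],z)[0] for p,z in(((232,190),55),((264,204),14),((251,237),25),((240,272),95))])
print('side',[ray('side',[p],z)[0] for p,z in(((266,400),55),((253,376),14),((327,354),25),((413,297),95))])
print('knob',ray('scene',[(340,245)],145),ray('side',[(332,217)],145))
print('dooredge',ray('scene',[(437,170)],103),ray('side',[(155,206)],103))
for n in('scene','side'):
    im=cv2.imread(f'pics/{n}0.png')
    x0,y0,w,h=(190,150,270,190) if n=='scene' else (140,160,300,280)
    k=800/w if w*0.75>h else 600/h
    cv2.imwrite(f'pics/{n}0c.png',cv2.resize(im[y0:y0+h,x0:x0+w],None,fx=k,fy=k,interpolation=cv2.INTER_CUBIC));print(k)
E
```

```text
top scene FR FL BL BR [[619.3 -70.2 105. ]
 [584.2 210.3 105. ]
 [756.2 227.  105. ]
 [785.  -42.4 105. ]]
top side FL BL BR FR [[580.2 214.3 105. ]
 [752.7 220.3 105. ]
 [784.5 -48.6 105. ]
 [609.6 -46.5 105. ]]
scene bottle,flosser,box,tumbler [array([ 449.5, -317.9,   55. ]), array([ 446., -230.,   14.]), array([ 577.2, -227.7,   25. ]), array([ 739.5, -199.4,   95. ])]
side [array([ 448.1, -327.9,   55. ]), array([ 439. , -237.2,   14. ]), array([ 571.5, -230.8,   25. ]), array([ 737.4, -202.4,   95. ])]
knob [[647.   25.4 145. ]] [[649.3  16.5 145. ]]
dooredge [[302.4 227.8 103. ]] [[299.6 231.3 103. ]]
2.962962962962963
2.142857142857143
```

View pics/scene0c.png

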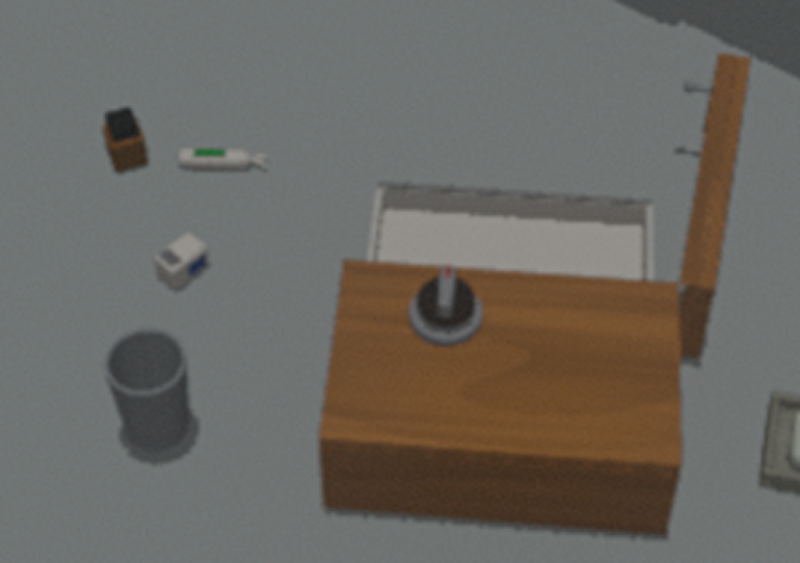

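View pics/side0c.png

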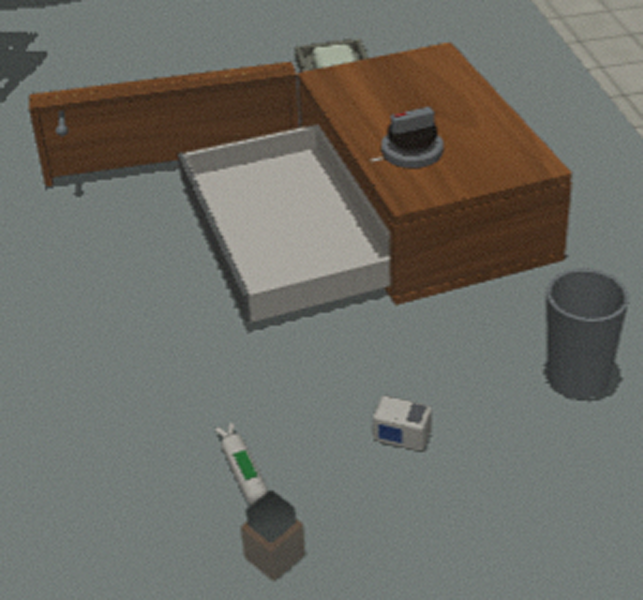

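```bash
python3 - <<'E'
from h import *
np.set_printoptions(precision=1,suppress=True)
A=ray('scene',[(306.4,238.4),(418.8,245.5),(419.5,306),(298.7,298.5)],105)
B=ray('side',[(322,259.4),(280,193.6),(350,181),(406,243)],105)
loc=np.array([(-90,-140),(-90,140),(90,140),(90,-140)],float)
for P in(A,B,(A+B)/2):
    M,_=cv2.estimateAffinePartial2D(loc,P[:,:2].astype(float),method=cv2.LMEDS)
    c=P.mean(0)[:2];d=(P[:,:2]-c);a=np.arctan2((loc[:,0]*d[:,1]-loc[:,1]*d[:,0]).sum(),(loc*d).sum())
    print(c,np.degrees(a),'\n',P[:,:2])
print('tray rim front R,L',ray('scene',[(190+378/2.963,150+185/2.963),(190+653/2.963,150+205/2.963)],44))
print('tray side FL FR',ray('side',[(140+182/2.143,160+155/2.143),(140+250/2.143,160+293/2.143)],44))
print('handle stud',ray('side',[(140+78/2.143,160+190/2.143)],50))
s=arm.sense();print(tool(s,[[490,-260,300]]),s['joint_pos'])
E
```

```text
[682.2  82.7] 7.670162942668247 
 [[613.1 -65.6]
 [576.6 209. ]
 [750.1 229.7]
 [789.1 -42.1]]
[679.5  77.2] 5.516403784591787 
 [[607.  -64.1]
 [578.8 207. ]
 [750.4 220.9]
 [781.9 -55.2]]
[680.9  80. ] 6.596391933345911 
 [[610.  -64.8]
 [577.7 208. ]
 [750.3 225.3]
 [785.5 -48.7]]
tray rim front R,L [[470.9 -69.4  44. ]
 [442.1 179.1  44. ]]
tray side FL FR [[442.3 173.9  44. ]
 [475.2 -67.8  44. ]]
handle stud [[333.4 128.9  50. ]]
[[-552.4 -600.8  -94.4]] [ 1.1  0.3  1.5 -0.   1.3 -0.1]
```

```bash
python3 -m pendant '[{"hand":0,"x":0,"y":0,"z":-50,"yaw":0},{"hand":0,"x":-276,"y":-300,"z":-95,"yaw":0},{"hand":0,"x":-276,"y":-300,"z":-95,"yaw":0},{"hand":0,"x":-276,"y":-300,"z":-95,"yaw":0},{"hand":0,"x":-276,"y":-300,"z":-95,"yaw":0},{"hand":0,"x":-552,"y":-600,"z":-95,"yaw":0},{"hand":0,"x":-552,"y":-600,"z":-95,"yaw":0},{"hand":0,"x":-552,"y":-600,"z":-95,"yaw":0},{"hand":0,"x":-552,"y":-600,"z":-95,"yaw":0},{"hand":0,"x":-552,"y":-600,"z":-95,"yaw":0}]' 30; python3 -c "
from h import *
s=arm.sense();print(s['position'],s['joint_pos'],tool(s,[[490,-260,300]]))"
```

```text
clock: 1.1
position: [365.0, 83.7, 286.9]
tool_rot: [0.0, 0.197, 0.98, 0.0]
wrist_force: [1.8, 0.3, -0.0]
gripper_width: 1.001
finger_force: 0.0
[365.02108594  83.73856648 286.85566614] [ 1.27605234e-01 -1.63753790e-01  1.82744538e+00  2.01621298e-05
  1.47757764e+00 -1.04754555e+00] [[-247.80628756 -269.01388121  -13.12555207]]
```

```bash
python3 -m pendant '[{"hand":0,"x":-248,"y":-269,"z":-13,"yaw":0},{"hand":0,"x":-248,"y":-269,"z":-13,"yaw":0},{"hand":0,"x":-248,"y":-269,"z":-13,"yaw":0},{"hand":0,"x":-248,"y":-269,"z":-13,"yaw":0},{"hand":0,"x":-248,"y":-269,"z":-13,"yaw":0},{"hand":0,"x":-248,"y":-269,"z":-13,"yaw":0},{"hand":0,"x":-248,"y":-269,"z":-13,"yaw":0},{"hand":0,"x":-248,"y":-269,"z":-13,"yaw":0},{"hand":0,"x":-248,"y":-269,"z":-13,"yaw":0},{"hand":0,"x":-248,"y":-269,"z":-13,"yaw":0}]'; python3 -c "
from h import *
s,im=snap('wrist','w1.png');print(s['position'],s['joint_pos'])"
```

```text
clock: 2.1
position: [489.9, -257.6, 299.3]
tool_rot: [-0.0, 0.197, 0.98, 0.0]
wrist_force: [-0.3, 0.8, -1.2]
gripper_width: 1.004
finger_force: 0.0
[ 489.90348658 -257.57466928  299.3163785 ] [-5.50280286e-01  2.56001359e-01  1.36122110e+00  1.19733120e-04
  1.52532233e+00 -1.72511302e+00]
```

View pics/w1.png

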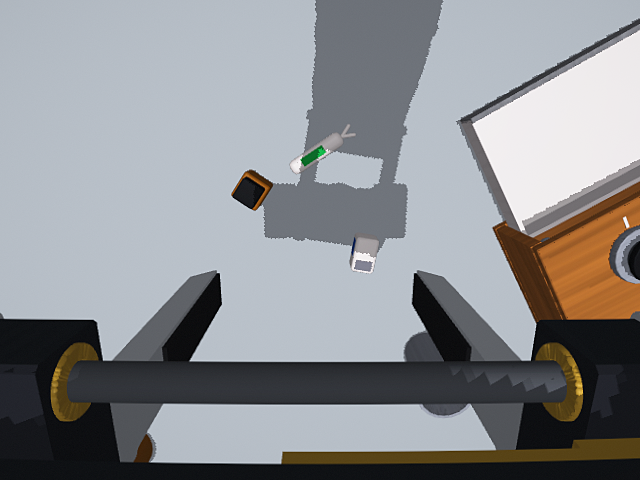

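```bash
python3 - <<'E'
from h import *
np.set_printoptions(precision=1,suppress=True)
im=cv2.imread('pics/w1.png');s=arm.sense()
c=im[115:285,220:400];cv2.imwrite('pics/w1c.png',cv2.resize(c,None,fx=3.5,fy=3.5,interpolation=cv2.INTER_CUBIC))
E
```

```text
(no output)
```

View pics/w1c.png

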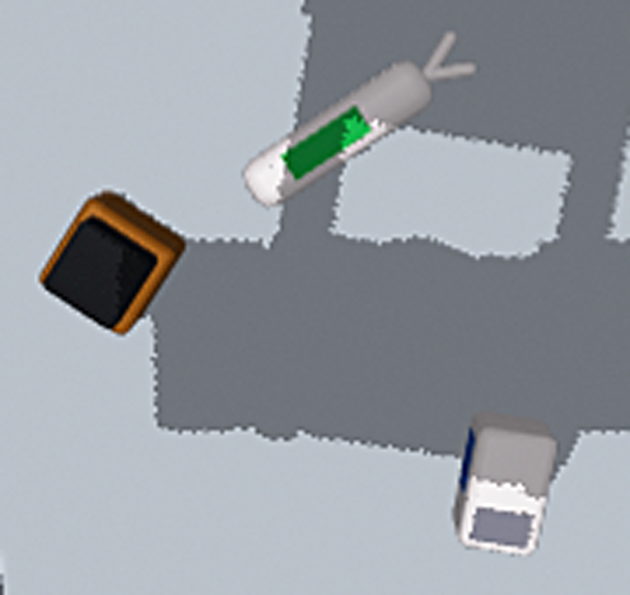

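```bash
python3 - <<'E'
from h import *
np.set_printoptions(precision=1,suppress=True)
s=arm.sense();W=lambda p,z:ray('wrist',np.array(p)/3.5+[220,115],z,s)[:,:2]
def rep(n,P):
    e=np.diff(np.vstack([P,P[:1]]),axis=0);print(n,'c',P.mean(0),'len',np.hypot(*e.T),'ang',np.degrees(np.arctan2(e[:,1],e[:,0])))
rep('cap',W([(90,217),(158,258),(120,333),(42,277)],55))
rep('flosser',W([(255,190),(425,80)],10)); print('tip',W([(460,50)],8))
rep('box',W([(478,412),(556,432),(540,550),(460,540)],30)); rep('boxtopface',W([(476,415),(554,435),(538,550),(462,540)],30))
x,y,z,w=0,0,0,0
print('toolyaw y-axis deg',np.degrees(np.arctan2(.923,.386)))
E
```

```text
cap c [ 450.4 -319.1] len [24.2 26.8 29.6 24.4] ang [  35.7  -51.  -149.5  116.9]
flosser c [ 442.1 -235.6] len [67.8 67.8] ang [ 99.8 -80.2]
tip [[ 431.9 -187.6]]
box c [ 571.9 -226.8] len [27.6 42.5 28.1 45.9] ang [  52.7  -27.9 -120.2  151. ]
boxtopface c [ 572.3 -227.3] len [27.6 41.5 26.8 44.7] ang [  52.7  -28.1 -120.6  152.5]
toolyaw y-axis deg 67.30524440940846
```

```bash
python3 -m pendant '[{"hand":0,"x":-64,"y":60,"z":140,"yaw":7},{"hand":0,"x":-64,"y":60,"z":140,"yaw":7},{"hand":0,"x":-64,"y":60,"z":140,"yaw":7},{"hand":0,"x":-64,"y":60,"z":180,"yaw":7},{"hand":0,"x":-64,"y":60,"z":220,"yaw":7},{"hand":0,"x":-64,"y":60,"z":250,"yaw":7},{"hand":0,"x":-64,"y":60,"z":275,"yaw":7},{"hand":0,"x":-64,"y":60,"z":290,"yaw":7},{"hand":0,"x":-64,"y":60,"z":294,"yaw":7},{"hand":0,"x":-64,"y":60,"z":294,"yaw":7}]'
python3 -m pendant '[{"hand":0.8,"x":0,"y":0,"z":0,"yaw":0},{"hand":0.8,"x":0,"y":0,"z":0,"yaw":0},{"hand":0.8,"x":0,"y":0,"z":0,"yaw":0},{"hand":0.8,"x":0,"y":0,"z":0,"yaw":0},{"hand":0.8,"x":0,"y":0,"z":0,"yaw":0},{"hand":0.8,"x":0,"y":0,"z":0,"yaw":0},{"hand":0.8,"x":0,"y":0,"z":0,"yaw":0},{"hand":0.8,"x":0,"y":0,"z":0,"yaw":0}]' 30
```

```text
clock: 3.15
position: [572.6, -227.1, 6.4]
tool_rot: [0.0, 0.256, 0.967, -0.0]
wrist_force: [-0.4, -1.3, -0.4]
gripper_width: 0.999
finger_force: 0.0
clock: 3.95
position: [572.3, -227.4, 5.7]
tool_rot: [-0.0, 0.256, 0.967, -0.0]
wrist_force: [0.5, -0.1, 0.4]
gripper_width: 0.354
finger_force: 0.0
```

```bash
python3 -m pendant '[{"hand":1,"x":0,"y":0,"z":0,"yaw":0},{"hand":1,"x":0,"y":0,"z":0,"yaw":0},{"hand":1,"x":0,"y":0,"z":0,"yaw":0},{"hand":1,"x":0,"y":0,"z":0,"yaw":0},{"hand":1,"x":0,"y":0,"z":-20,"yaw":0},{"hand":1,"x":0,"y":0,"z":-50,"yaw":0},{"hand":1,"x":0,"y":0,"z":-90,"yaw":0},{"hand":1,"x":0,"y":0,"z":-125,"yaw":0},{"hand":1,"x":0,"y":0,"z":-145,"yaw":0},{"hand":1,"x":0,"y":0,"z":-145,"yaw":0}]' 30; python3 -c "
from h import *
s=arm.sense();print(tool(s,[[526,-13.5,23]]))"
```

```text
clock: 4.95
position: [573.4, -227.9, 153.8]
tool_rot: [0.003, 0.256, 0.967, -0.0]
wrist_force: [0.9, 0.1, -0.3]
gripper_width: 0.3
finger_force: 29.8
[[147.97545681 162.73707183 130.15197296]]
```

```bash
python3 -m pendant '[{"hand":1,"x":30,"y":33,"z":0,"yaw":-8},{"hand":1,"x":60,"y":65,"z":0,"yaw":-16},{"hand":1,"x":90,"y":100,"z":0,"yaw":-24},{"hand":1,"x":120,"y":132,"z":0,"yaw":-32},{"hand":1,"x":148,"y":163,"z":0,"yaw":-36},{"hand":1,"x":148,"y":163,"z":0,"yaw":-36},{"hand":1,"x":148,"y":163,"z":0,"yaw":-36}]' 30; python3 -c "
from h import *
s,im=snap('wrist','w2.png');print(s['gripper_width'],s['finger_force'],tool(s,[[526,-13.5,23]]))"
```

```text
clock: 5.65
position: [524.1, -12.0, 149.8]
tool_rot: [-0.001, -0.056, 0.998, 0.0]
wrist_force: [-0.3, 0.5, -0.1]
gripper_width: 0.296
finger_force: 29.8
0.296133414742161 29.832355678081512 [[ -1.88654697  -1.68729276 126.79977645]]
```

View pics/w2.png

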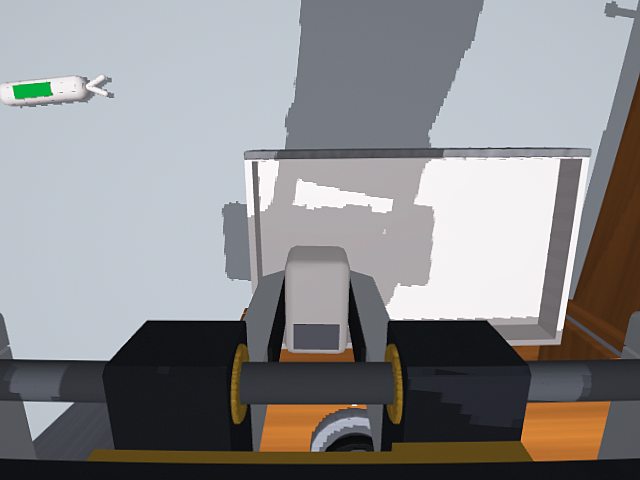

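```bash
python3 -c "
from h import *
s=arm.sense()
F=ray('wrist',[(245,152),(591,150)],44,s);print(F, np.linalg.norm(F[1]-F[0]), np.degrees(np.arctan2(F[1,1]-F[0,1],F[1,0]-F[0,0]))-90)
print(ray('wrist',[(565,342)],44,s),ray('wrist',[(570,302)],105,s))"
python3 -m pendant '[{"hand":1,"x":0,"y":0,"z":40,"yaw":0},{"hand":1,"x":0,"y":0,"z":70,"yaw":0},{"hand":1,"x":0,"y":0,"z":100,"yaw":0},{"hand":1,"x":0,"y":0,"z":118,"yaw":0},{"hand":1,"x":0,"y":0,"z":124,"yaw":0},{"hand":1,"x":0,"y":0,"z":125,"yaw":0},{"hand":1,"x":0,"y":0,"z":125,"yaw":0}]' 30
```

```text
[[469.85889452 -70.45279778  44.        ]
 [439.99011367 179.15045666  44.        ]] 251.38402633522009 6.823852724982643
[[593.2754997  201.18388909  44.        ]] [[536.15577196 149.48407099 105.        ]]
clock: 6.4
position: [524.9, -13.0, 26.4]
tool_rot: [0.0, -0.055, 0.999, -0.0]
wrist_force: [0.8, -0.2, -0.7]
gripper_width: 0.298
finger_force: 29.8
```

```bash
python3 -m pendant '[{"hand":1,"x":0,"y":0,"z":2,"yaw":0},{"hand":1,"x":0,"y":0,"z":3,"yaw":0},{"hand":0.4,"x":0,"y":0,"z":3,"yaw":0},{"hand":0.4,"x":0,"y":0,"z":3,"yaw":0},{"hand":0.4,"x":0,"y":0,"z":3,"yaw":0},{"hand":0.4,"x":0,"y":0,"z":3,"yaw":0},{"hand":0.4,"x":0,"y":0,"z":-20,"yaw":0},{"hand":0.4,"x":0,"y":0,"z":-60,"yaw":0},{"hand":0,"x":0,"y":0,"z":-100,"yaw":0},{"hand":0,"x":0,"y":0,"z":-130,"yaw":0}]' 30; python3 -c "
from h import *
s=arm.sense();print(tool(s,[[450,-290,200]]))"
```

```text
clock: 7.4
position: [524.7, -12.5, 158.3]
tool_rot: [0.001, -0.055, 0.998, -0.0]
wrist_force: [0.6, -0.3, 0.0]
gripper_width: 0.733
finger_force: 0.0
[[ 104.76464507 -267.5818168   -41.82917987]]
```

```bash
python3 -m pendant '[{"hand":0,"x":0,"y":0,"z":-30,"yaw":0},{"hand":0,"x":15,"y":-38,"z":-40,"yaw":8},{"hand":0,"x":30,"y":-76,"z":-42,"yaw":16},{"hand":0,"x":45,"y":-114,"z":-42,"yaw":24},{"hand":0,"x":60,"y":-152,"z":-42,"yaw":32},{"hand":0,"x":75,"y":-190,"z":-42,"yaw":40},{"hand":0,"x":90,"y":-228,"z":-42,"yaw":48},{"hand":0,"x":105,"y":-267,"z":-42,"yaw":56},{"hand":0,"x":105,"y":-267,"z":-42,"yaw":63},{"hand":0,"x":105,"y":-267,"z":-42,"yaw":63}]' 30; python3 -m pendant '[{"hand":0,"x":0,"y":0,"z":0,"yaw":0},{"hand":0,"x":0,"y":0,"z":0,"yaw":0}]' >/dev/null; python3 -c "
from h import *
s,im=snap('wrist','w3.png');print(s['position'],s['tool_rot'],s['joint_pos'])"
```

```text
clock: 8.4
position: [449.0, -290.2, 197.6]
tool_rot: [-0.0, 0.476, 0.879, 0.0]
wrist_force: [0.6, 0.1, 0.4]
gripper_width: 1.001
finger_force: 0.0
[ 449.77577396 -288.7339354   197.8290412 ] [5.34718814e-05 4.72898325e-01 8.81117002e-01 1.00120532e-05] [-6.39245723e-01  2.71616556e-01  1.57538050e+00  3.68353693e-05
  1.29449272e+00 -1.22489757e+00]
```

View pics/w3.png

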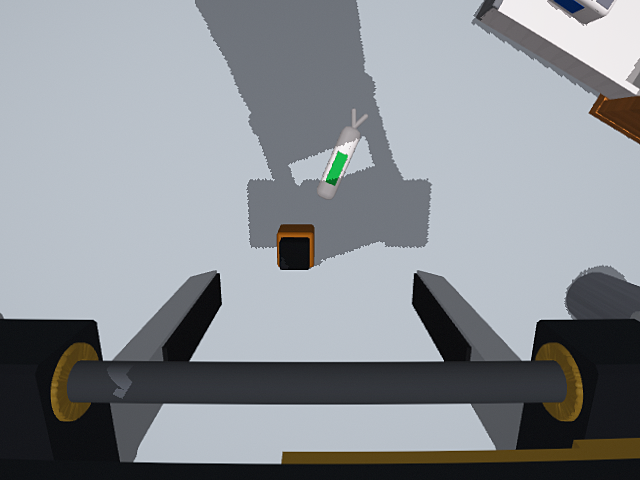

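```bash
python3 -c "
from h import *
s=arm.sense()
P=ray('wrist',[(279,237),(312,237),(311,269),(280,269)],55,s);c=P.mean(0);print(c,np.linalg.norm(np.diff(P,axis=0),axis=1),tool(s,c))
f=ray('wrist',[(327,196),(360,113)],8,s);print(f,np.linalg.norm(f[1]-f[0]))"
```

```text
[ 449.97004691 -319.27127243   55.        ] [28.14989873 28.76168161 27.00995953] [[-25.52084541 -16.69039074 142.85734848]]
[[ 449.83263516 -268.08260202    8.        ]
 [ 432.57545999 -188.62839941    8.        ]] 81.3067057953493
```

```bash
python3 -m pendant '[{"hand":0,"x":-25,"y":-17,"z":30,"yaw":0},{"hand":0,"x":-25,"y":-17,"z":70,"yaw":0},{"hand":0,"x":-25,"y":-17,"z":110,"yaw":0},{"hand":0,"x":-25,"y":-17,"z":150,"yaw":0},{"hand":0.3,"x":-25,"y":-17,"z":175,"yaw":0},{"hand":0.5,"x":-25,"y":-17,"z":187,"yaw":0},{"hand":0.5,"x":-25,"y":-17,"z":190,"yaw":0},{"hand":0.5,"x":-25,"y":-17,"z":190,"yaw":0},{"hand":0.5,"x":-25,"y":-17,"z":190,"yaw":0}]' 30
python3 -m pendant '[{"hand":1,"x":0,"y":0,"z":0,"yaw":0},{"hand":1,"x":0,"y":0,"z":0,"yaw":0},{"hand":1,"x":0,"y":0,"z":0,"yaw":0},{"hand":1,"x":0,"y":0,"z":0,"yaw":0},{"hand":1,"x":0,"y":0,"z":0,"yaw":0},{"hand":1,"x":0,"y":0,"z":-15,"yaw":0},{"hand":1,"x":0,"y":0,"z":-50,"yaw":0},{"hand":1,"x":0,"y":0,"z":-90,"yaw":0},{"hand":1,"x":0,"y":0,"z":-125,"yaw":0},{"hand":1,"x":0,"y":0,"z":-145,"yaw":0}]' 30
```

```text
clock: 9.55
position: [449.7, -320.1, 9.2]
tool_rot: [0.001, 0.474, 0.88, -0.0]
wrist_force: [0.9, -0.2, -0.7]
gripper_width: 0.613
finger_force: 0.0
clock: 10.55
position: [449.5, -320.0, 156.7]
tool_rot: [0.002, 0.475, 0.88, -0.0]
wrist_force: [-0.2, 0.2, -2.3]
gripper_width: 0.362
finger_force: 30.0
```

```bash
python3 -c "
from h import *
s=arm.sense();print(tool(s,[[517.7,55.7,160]]))"
```

```text
[[276.45887385 263.38768382  -3.99355363]]
```

```bash
python3 -m pendant '[{"hand":1,"x":31,"y":29,"z":0,"yaw":-7},{"hand":1,"x":61,"y":58,"z":0,"yaw":-14},{"hand":1,"x":92,"y":88,"z":0,"yaw":-21},{"hand":1,"x":123,"y":117,"z":0,"yaw":-28},{"hand":1,"x":154,"y":146,"z":0,"yaw":-35},{"hand":1,"x":184,"y":175,"z":0,"yaw":-42},{"hand":1,"x":215,"y":205,"z":0,"yaw":-49},{"hand":1,"x":246,"y":234,"z":0,"yaw":-56},{"hand":1,"x":276,"y":263,"z":0,"yaw":-63},{"hand":1,"x":276,"y":263,"z":0,"yaw":-63}]' 30;  python3 -m pendant '[{"hand":1,"x":0,"y":0,"z":0,"yaw":0},{"hand":1,"x":0,"y":0,"z":0,"yaw":0}]' >/dev/null; python3 -c "
from h import *
s,im=snap('wrist','w4.png');print(s['gripper_width'],s['finger_force'],s['position'],s['tool_rot'],tool(s,[[517.7,55.7,27]]))"
```

```text
clock: 11.55
position: [517.3, 59.3, 153.5]
tool_rot: [0.0, -0.059, 0.998, 0.0]
wrist_force: [-0.3, -0.4, -0.7]
gripper_width: 0.358
finger_force: 30.0
0.3596424589053925 29.999876618385315 [517.0118681   54.57521409 153.10188394] [ 6.95552750e-05 -5.42015490e-02  9.98530009e-01 -9.25733618e-05] [[ -0.7895889    1.06795495 126.10178358]]
```

View pics/w4.png

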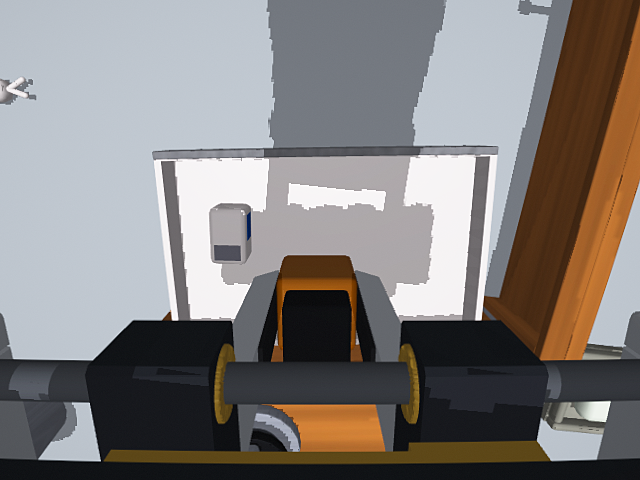

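```bash
python3 -m pendant '[{"hand":1,"x":0,"y":1,"z":40,"yaw":0},{"hand":1,"x":0,"y":1,"z":70,"yaw":0},{"hand":1,"x":0,"y":1,"z":100,"yaw":0},{"hand":1,"x":0,"y":1,"z":115,"yaw":0},{"hand":1,"x":0,"y":1,"z":122,"yaw":0},{"hand":1,"x":0,"y":1,"z":126,"yaw":0},{"hand":1,"x":0,"y":1,"z":127,"yaw":0},{"hand":1,"x":0,"y":1,"z":127,"yaw":0}]' 30
python3 -m pendant '[{"hand":0.45,"x":0,"y":0,"z":0,"yaw":0},{"hand":0.45,"x":0,"y":0,"z":0,"yaw":0},{"hand":0.45,"x":0,"y":0,"z":0,"yaw":0},{"hand":0.45,"x":0,"y":0,"z":0,"yaw":0},{"hand":0.45,"x":0,"y":0,"z":-15,"yaw":0},{"hand":0.45,"x":0,"y":0,"z":-50,"yaw":0},{"hand":0.45,"x":0,"y":0,"z":-90,"yaw":0},{"hand":0.2,"x":0,"y":0,"z":-130,"yaw":0},{"hand":0,"x":0,"y":0,"z":-170,"yaw":0}]' 30;python3 -c "
from h import *
s=arm.sense();print(tool(s,[[442,-230,200]]))"
```

```text
clock: 12.6
position: [517.5, 56.3, 26.5]
tool_rot: [0.001, -0.055, 0.998, -0.0]
wrist_force: [0.5, -1.0, -1.9]
gripper_width: 0.362
finger_force: 30.0
clock: 13.5
position: [516.8, 56.4, 197.5]
tool_rot: [0.0, -0.055, 0.998, 0.0]
wrist_force: [0.3, 0.1, -0.1]
gripper_width: 0.688
finger_force: 0.0
[[ 105.84849429 -276.46187483   -2.49591004]]
```

```bash
python3 -m pendant '[{"hand":0,"x":11,"y":-28,"z":0,"yaw":8},{"hand":0,"x":21,"y":-55,"z":0,"yaw":16},{"hand":0,"x":32,"y":-83,"z":0,"yaw":24},{"hand":0,"x":42,"y":-110,"z":0,"yaw":32},{"hand":0,"x":53,"y":-138,"z":0,"yaw":40},{"hand":0,"x":63,"y":-166,"z":0,"yaw":48},{"hand":0,"x":74,"y":-193,"z":0,"yaw":56},{"hand":0,"x":84,"y":-221,"z":0,"yaw":64},{"hand":0,"x":95,"y":-249,"z":0,"yaw":72},{"hand":0,"x":106,"y":-276,"z":0,"yaw":80}]' 30;  python3 -m pendant '[{"hand":0,"x":0,"y":0,"z":0,"yaw":4},{"hand":0,"x":0,"y":0,"z":0,"yaw":4},{"hand":0,"x":0,"y":0,"z":0,"yaw":4}]' >/dev/null; python3 -c "
from h import *
s,im=snap('wrist','w5.png');print(s['position'],s['tool_rot'])
hsv=cv2.cvtColor(im,cv2.COLOR_BGR2HSV);m=cv2.inRange(hsv,(50,150,60),(75,255,255));n,l,st,ce=cv2.connectedComponentsWithStats(m);i=1+np.argmax(st[1:,4]);print(st[i],ce[i])
c=cv2.minAreaRect(cv2.findContours((l==i).astype(np.uint8),0,2)[0][0]);print(c)
g=ray('wrist',[ce[i]],16,s);print(g,tool(s,g))"
```

```text
clock: 14.5
position: [441.6, -230.7, 195.9]
tool_rot: [0.0, 0.602, 0.799, -0.0]
wrist_force: [0.8, -0.5, 0.5]
gripper_width: 0.997
finger_force: 0.0
[ 442.11918498 -229.30699904  195.77048618] [2.54243828e-06 6.26131476e-01 7.79717496e-01 2.16807898e-05]
[306 214  11  31 312] [311.33653846 229.04807692]
((311.0, 229.0), (30.0, 10.0), 90.0)
[[ 441.55931062 -241.88946563   16.        ]] [[-12.16894364  -3.27010846 179.77008323]]
```

View pics/w5.png

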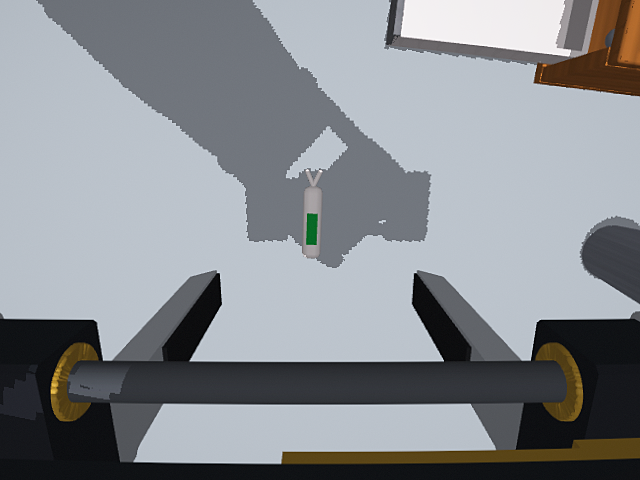

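```bash
python3 -m pendant '[{"hand":0,"x":-3,"y":-2,"z":40,"yaw":0},{"hand":0,"x":-3,"y":-2,"z":80,"yaw":0},{"hand":0,"x":-3,"y":-2,"z":120,"yaw":0},{"hand":0.3,"x":-3,"y":-2,"z":155,"yaw":0},{"hand":0.5,"x":-3,"y":-2,"z":178,"yaw":0},{"hand":0.6,"x":-3,"y":-2,"z":188,"yaw":0},{"hand":0.6,"x":-3,"y":-2,"z":192,"yaw":0},{"hand":0.6,"x":-3,"y":-2,"z":193,"yaw":0},{"hand":0.6,"x":-3,"y":-2,"z":193,"yaw":0}]' 30
python3 -m pendant '[{"hand":1,"x":0,"y":0,"z":0,"yaw":0},{"hand":1,"x":0,"y":0,"z":0,"yaw":0},{"hand":1,"x":0,"y":0,"z":0,"yaw":0},{"hand":1,"x":0,"y":0,"z":0,"yaw":0},{"hand":1,"x":0,"y":0,"z":0,"yaw":0},{"hand":1,"x":0,"y":0,"z":0,"yaw":0},{"hand":1,"x":0,"y":0,"z":-15,"yaw":0},{"hand":1,"x":0,"y":0,"z":-50,"yaw":0},{"hand":1,"x":0,"y":0,"z":-90,"yaw":0},{"hand":1,"x":0,"y":0,"z":-125,"yaw":0}]' 30
python3 -c "
from h import *
s=arm.sense();print(tool(s,[[681-.9932*155-.1167*75,80-.1167*155+.9932*75,150]]))"
```

```text
clock: 15.75
position: [441.4, -233.2, 3.8]
tool_rot: [0.001, 0.627, 0.779, 0.0]
wrist_force: [0.3, 0.1, 0.6]
gripper_width: 0.527
finger_force: 0.0
clock: 16.75
position: [440.7, -232.9, 129.4]
tool_rot: [0.0, 0.627, 0.779, 0.0]
wrist_force: [0.2, 0.5, 0.0]
gripper_width: 0.19
finger_force: 30.0
[[344.17699306 154.65479372 -20.6169387 ]]
```

```bash
python3 -m pendant '[{"hand":1,"x":31,"y":14,"z":-20,"yaw":-7},{"hand":1,"x":66,"y":30,"z":-20,"yaw":-15},{"hand":1,"x":100,"y":45,"z":-20,"yaw":-23},{"hand":1,"x":135,"y":60,"z":-20,"yaw":-31},{"hand":1,"x":170,"y":76,"z":-20,"yaw":-39},{"hand":1,"x":205,"y":92,"z":-20,"yaw":-47},{"hand":1,"x":240,"y":108,"z":-20,"yaw":-55},{"hand":1,"x":275,"y":124,"z":-20,"yaw":-63},{"hand":1,"x":310,"y":140,"z":-20,"yaw":-71},{"hand":1,"x":344,"y":155,"z":-20,"yaw":-79}]' 30;  python3 -m pendant '[{"hand":1,"x":0,"y":0,"z":0,"yaw":-6},{"hand":1,"x":0,"y":0,"z":0,"yaw":-6},{"hand":1,"x":0,"y":0,"z":0,"yaw":-6}]' >/dev/null; python3 -c "
from h import *
s,im=snap('wrist','w6.png');print(s['gripper_width'],s['finger_force'],s['position'],s['tool_rot'],tool(s,[[681-.9932*155-.1167*75,80-.1167*155+.9932*75,22]]))"
```

```text
clock: 17.75
position: [518.8, 138.0, 147.6]
tool_rot: [-0.0, -0.015, 1.0, -0.0]
wrist_force: [0.3, 0.4, -0.1]
gripper_width: 0.19
finger_force: 30.0
0.18570154089839558 29.994142949581146 [518.63311894 135.86716733 147.5549385 ] [-2.08876953e-04 -6.20955734e-02  9.98070184e-01 -5.76512294e-05] [[  0.20958145   0.58250858 125.55498726]]
```

View pics/w6.png

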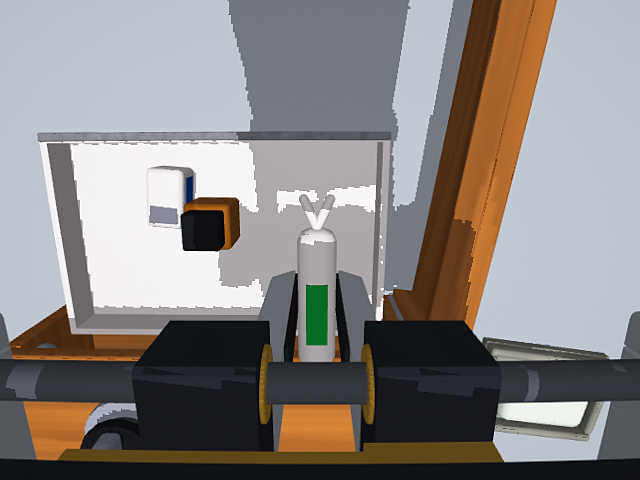

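```bash
python3 -m pendant '[{"hand":1,"x":0,"y":0,"z":40,"yaw":0},{"hand":1,"x":0,"y":0,"z":70,"yaw":0},{"hand":1,"x":0,"y":0,"z":100,"yaw":0},{"hand":1,"x":0,"y":0,"z":115,"yaw":0},{"hand":1,"x":0,"y":0,"z":122,"yaw":0},{"hand":1,"x":0,"y":0,"z":126,"yaw":0},{"hand":1,"x":0,"y":0,"z":126,"yaw":0}]' 30
python3 -m pendant '[{"hand":0.65,"x":0,"y":0,"z":0,"yaw":0},{"hand":0.65,"x":0,"y":0,"z":0,"yaw":0},{"hand":0.65,"x":0,"y":0,"z":0,"yaw":0},{"hand":0.65,"x":0,"y":0,"z":0,"yaw":0},{"hand":0.65,"x":0,"y":0,"z":-15,"yaw":0},{"hand":0.65,"x":0,"y":0,"z":-50,"yaw":0},{"hand":0.65,"x":0,"y":0,"z":-90,"yaw":0},{"hand":1,"x":0,"y":0,"z":-130,"yaw":0},{"hand":1,"x":0,"y":0,"z":-140,"yaw":0},{"hand":1,"x":0,"y":0,"z":-140,"yaw":0}]' 30;python3 -c "
from h import *
s=arm.sense();c=np.array([681,80]);ex=np.array([.9932,.1167]);ey=np.array([-.1167,.9932])
for lx,ly in((-265,0),(-112,0)):print(tool(s,[[*(c+ex*lx+ey*ly),20]]))"
```

```text
clock: 18.8
position: [519.0, 136.0, 22.1]
tool_rot: [0.0, -0.063, 0.998, 0.0]
wrist_force: [0.6, -0.7, -0.1]
gripper_width: 0.192
finger_force: 30.0
clock: 19.8
position: [519.4, 136.4, 163.1]
tool_rot: [0.001, -0.064, 0.998, 0.0]
wrist_force: [-0.6, 0.4, -0.2]
gripper_width: 0.131
finger_force: 0.0
[[112.28577944 -73.67934184 142.77951854]]
[[-40.70947067 -75.34275358 143.23901266]]
```

```bash
python3 -m pendant '[{"hand":1,"x":40,"y":-26,"z":0,"yaw":0},{"hand":1,"x":80,"y":-52,"z":0,"yaw":0},{"hand":1,"x":115,"y":-74,"z":0,"yaw":0},{"hand":1,"x":115,"y":-74,"z":35,"yaw":0},{"hand":1,"x":115,"y":-74,"z":80,"yaw":0},{"hand":1,"x":115,"y":-74,"z":120,"yaw":0},{"hand":1,"x":115,"y":-74,"z":143,"yaw":0},{"hand":1,"x":115,"y":-74,"z":143,"yaw":0},{"hand":1,"x":108,"y":-74,"z":143,"yaw":0},{"hand":1,"x":100,"y":-74,"z":143,"yaw":0}]'
python3 -m pendant '[{"hand":1,"x":-4,"y":0,"z":0,"yaw":0},{"hand":1,"x":-8,"y":0,"z":0,"yaw":0},{"hand":1,"x":-12,"y":0,"z":0,"yaw":0},{"hand":1,"x":-16,"y":0,"z":0,"yaw":0},{"hand":1,"x":-21,"y":0,"z":0,"yaw":0},{"hand":1,"x":-26,"y":0,"z":0,"yaw":0},{"hand":1,"x":-32,"y":0,"z":0,"yaw":0},{"hand":1,"x":-38,"y":0,"z":0,"yaw":0},{"hand":1,"x":-44,"y":0,"z":0,"yaw":0},{"hand":1,"x":-50,"y":0,"z":0,"yaw":0}]'
```

```text
clock: 20.8
position: [430.2, 50.2, 19.8]
tool_rot: [0.001, -0.064, 0.998, -0.0]
wrist_force: [0.8, -0.2, -0.7]
gripper_width: 0.006
finger_force: 0.0
clock: 21.8
position: [479.1, 56.5, 18.7]
tool_rot: [-0.0, -0.064, 0.998, -0.0]
wrist_force: [-1.3, -1.1, 0.8]
gripper_width: 0.005
finger_force: 0.9
```

```bash
python3 -m pendant '[{"hand":1,"x":-6,"y":0,"z":0,"yaw":0},{"hand":1,"x":-12,"y":0,"z":0,"yaw":0},{"hand":1,"x":-18,"y":0,"z":0,"yaw":0},{"hand":1,"x":-24,"y":0,"z":0,"yaw":0},{"hand":1,"x":-30,"y":0,"z":0,"yaw":0},{"hand":1,"x":-36,"y":0,"z":0,"yaw":0},{"hand":1,"x":-42,"y":0,"z":0,"yaw":0},{"hand":1,"x":-48,"y":0,"z":0,"yaw":0},{"hand":1,"x":-54,"y":0,"z":0,"yaw":0},{"hand":1,"x":-60,"y":0,"z":0,"yaw":0}]'
python3 -m pendant '[{"hand":1,"x":-5,"y":0,"z":0,"yaw":0},{"hand":1,"x":-10,"y":0,"z":0,"yaw":0},{"hand":1,"x":-15,"y":0,"z":0,"yaw":0},{"hand":1,"x":-19,"y":0,"z":0,"yaw":0},{"hand":1,"x":-22,"y":0,"z":0,"yaw":0},{"hand":1,"x":-25,"y":0,"z":0,"yaw":0},{"hand":1,"x":-28,"y":0,"z":0,"yaw":0}]'
```

```text
clock: 22.8
position: [538.6, 64.2, 18.7]
tool_rot: [-0.0, -0.064, 0.998, -0.0]
wrist_force: [-1.5, -2.2, 0.3]
gripper_width: 0.003
finger_force: 0.9
clock: 23.5
position: [566.1, 67.7, 18.7]
tool_rot: [0.0, -0.064, 0.998, -0.0]
wrist_force: [-1.4, -1.1, -0.8]
gripper_width: 0.006
finger_force: 0.8
```

```bash
for i in 1 2; do python3 -m pendant '[{"hand":1,"x":-1,"y":0,"z":0,"yaw":0},{"hand":1,"x":-2,"y":0,"z":0,"yaw":0},{"hand":1,"x":-3,"y":0,"z":0,"yaw":0},{"hand":1,"x":-3,"y":0,"z":0,"yaw":0}]' | egrep 'posi|wrist_f'; done;  python3 -m pendant '[{"hand":1,"x":-1,"y":0,"z":0,"yaw":0},{"hand":1,"x":-2,"y":0,"z":0,"yaw":0},{"hand":1,"x":-2,"y":0,"z":0,"yaw":0}]' | egrep 'posi|wrist_f'
```

```text
position: [569.0, 68.1, 18.8]
wrist_force: [0.6, -0.3, -0.6]
position: [570.1, 68.3, 18.8]
wrist_force: [-16.9, -3.1, 11.0]
position: [570.2, 68.3, 18.7]
wrist_force: [-32.5, -5.1, 25.1]
```

```bash
python3 -m pendant '[{"hand":1,"x":10,"y":0,"z":0,"yaw":0},{"hand":1,"x":40,"y":0,"z":0,"yaw":0},{"hand":1,"x":60,"y":0,"z":-20,"yaw":0},{"hand":1,"x":60,"y":0,"z":-70,"yaw":0},{"hand":1,"x":60,"y":0,"z":-120,"yaw":0},{"hand":1,"x":60,"y":0,"z":-160,"yaw":0},{"hand":1,"x":60,"y":0,"z":-160,"yaw":0},{"hand":1,"x":60,"y":0,"z":-160,"yaw":0}]'; python3 -c "
from h import *
s,im=snap('side','s2.png');s1,im1=snap('scene','c2.png');
print(tool(s,[[341,308,175],[341,308,45]]),s['joint_pos'])
a=cv2.resize(im[150:310,140:420],(560,320));b=cv2.resize(im1[150:350,280:480],(560,280)[:2]) 
b=cv2.resize(im1[150:290,280:480],(400,280));
o=np.zeros((600,560,3),np.uint8);o[:320]=a;o[320:,:400]=b;cv2.imwrite('pics/v2.png',o)"
```

```text
clock: 25.4
position: [514.5, 61.1, 179.0]
tool_rot: [0.001, -0.064, 0.998, 0.0]
wrist_force: [-0.4, -0.2, -0.2]
gripper_width: 0.005
finger_force: 0.0
[[140.64336501 266.97552623   3.81253224]
 [140.85123463 266.98113616 133.81236592]] [ 4.75266352e-02  2.51856991e-01  1.64560380e+00  9.01123064e-05
  1.24253456e+00 -1.65115877e+00]
```

View pics/v2.png

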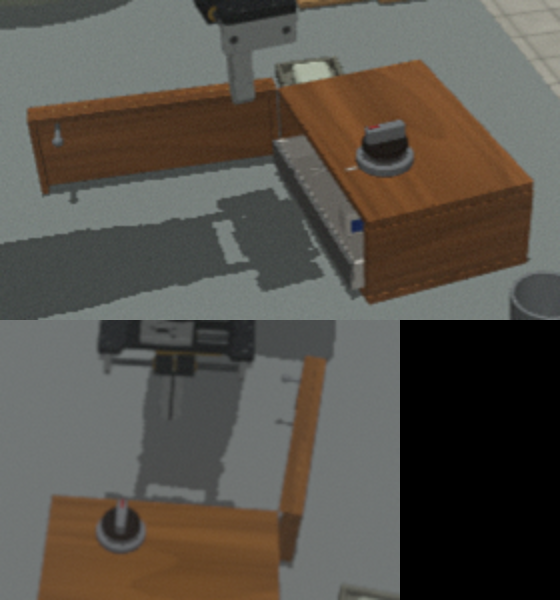

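```bash
python3 -c "
from h import *
P=ray('scene',[(431.8,168.5),(443,169),(420,246),(430,247.5)],103);print(P)
for a,b in((2,0),(3,1)):
    d=P[a]-P[b];print(np.degrees(np.arctan2(-d[1],-d[0])),np.linalg.norm(d))"
python3 -m pendant '[{"hand":1,"x":28,"y":53,"z":0,"yaw":0},{"hand":1,"x":50,"y":95,"z":0,"yaw":0},{"hand":1,"x":73,"y":140,"z":0,"yaw":0},{"hand":1,"x":95,"y":180,"z":0,"yaw":0},{"hand":1,"x":118,"y":225,"z":0,"yaw":0},{"hand":1,"x":141,"y":275,"z":0,"yaw":0},{"hand":1,"x":141,"y":275,"z":0,"yaw":0},{"hand":1,"x":141,"y":275,"z":0,"yaw":0}]'
```

```text
[[299.49441482 213.41318052 103.        ]
 [295.20744297 243.34094787 103.        ]
 [575.87764299 212.05889802 103.        ]
 [575.38495593 236.33927605 103.        ]]
179.71925195632465 276.38654615414595
178.56846910452862 280.2649856378645
clock: 26.3
position: [338.4, 316.4, 177.5]
tool_rot: [-0.001, -0.065, 0.998, -0.001]
wrist_force: [0.9, 0.3, -0.4]
gripper_width: 0.002
finger_force: 0.0
```

```bash
python3 -m pendant '[{"hand":1,"x":0,"y":0,"z":45,"yaw":0},{"hand":1,"x":0,"y":0,"z":90,"yaw":0},{"hand":1,"x":0,"y":0,"z":125,"yaw":0},{"hand":1,"x":0,"y":0,"z":132,"yaw":0},{"hand":1,"x":0,"y":0,"z":132,"yaw":0}]'; cat > path.py <<'E'
from h import *
import sys
np.set_printoptions(precision=0,suppress=True)
H=np.array([575.3,209.5]);r=225
def tcp(phi):
    a=np.radians(276.7-phi);d=np.array([np.cos(a),np.sin(a)]);n=np.array([d[1],-d[0]])
    n=np.array([np.cos(a-np.pi/2),np.sin(a-np.pi/2)])
    t=abs(np.sin(np.radians(phi)));k=12.5*t+8*abs(np.cos(np.radians(phi)))
    return H+r*d+(30+k)*n
s=arm.sense()
for phi in map(float,sys.argv[1:]):
    p=tcp(phi);print(phi,p,tool(s,[[*p,s['position'][2]]])[0][:2], s['position'][:2])
E
python3 path.py 99 96 93 90 86 82 78 74 70 66 62
```

```text
clock: 26.8
position: [339.8, 314.7, 46.2]
tool_rot: [-0.001, -0.063, 0.998, -0.001]
wrist_force: [-0.3, -0.2, 1.0]
gripper_width: 0.005
finger_force: 0.0
99.0 [352. 262.] [ -6. -54.] [340. 315.]
96.0 [350. 250.] [ -2. -65.] [340. 315.]
93.0 [348. 238.] [  2. -77.] [340. 315.]
90.0 [347. 225.] [  4. -89.] [340. 315.]
86.0 [346. 210.] [   7. -105.] [340. 315.]
82.0 [347. 194.] [   8. -120.] [340. 315.]
78.0 [348. 179.] [   9. -136.] [340. 315.]
74.0 [351. 163.] [   8. -151.] [340. 315.]
70.0 [354. 148.] [   7. -167.] [340. 315.]
66.0 [359. 133.] [   4. -183.] [340. 315.]
62.0 [365. 118.] [  -0. -198.] [340. 315.]
```

```bash
python3 -m pendant '[{"hand":1,"x":-3,"y":-20,"z":0,"yaw":0},{"hand":1,"x":-5,"y":-38,"z":0,"yaw":0},{"hand":1,"x":-5,"y":-46,"z":0,"yaw":0},{"hand":1,"x":-5,"y":-54,"z":0,"yaw":0},{"hand":1,"x":-2,"y":-65,"z":0,"yaw":0},{"hand":1,"x":2,"y":-77,"z":0,"yaw":0},{"hand":1,"x":4,"y":-89,"z":0,"yaw":0},{"hand":1,"x":7,"y":-105,"z":0,"yaw":0},{"hand":1,"x":8,"y":-120,"z":0,"yaw":0},{"hand":1,"x":9,"y":-136,"z":0,"yaw":0}]'; python3 path.py 78 74 70 66 62 58 54 50 46 42 38
```

```text
clock: 27.8
position: [347.6, 178.8, 46.8]
tool_rot: [0.0, -0.064, 0.998, 0.0]
wrist_force: [0.3, 0.2, 0.3]
gripper_width: 0.004
finger_force: 0.2
78.0 [348. 179.] [-1.  0.] [348. 179.]
74.0 [351. 163.] [ -1. -16.] [348. 179.]
70.0 [354. 148.] [ -3. -31.] [348. 179.]
66.0 [359. 133.] [ -5. -47.] [348. 179.]
62.0 [365. 118.] [ -9. -62.] [348. 179.]
58.0 [372. 104.] [-14. -77.] [348. 179.]
54.0 [380.  90.] [-20. -92.] [348. 179.]
50.0 [388.  76.] [ -27. -107.] [348. 179.]
46.0 [398.  64.] [ -36. -121.] [348. 179.]
42.0 [409.  51.] [ -45. -134.] [348. 179.]
38.0 [421.  40.] [ -55. -147.] [348. 179.]
```

```bash
python3 -m pendant '[{"hand":1,"x":-1,"y":-16,"z":0,"yaw":0},{"hand":1,"x":-3,"y":-31,"z":0,"yaw":0},{"hand":1,"x":-5,"y":-47,"z":0,"yaw":0},{"hand":1,"x":-9,"y":-62,"z":0,"yaw":0},{"hand":1,"x":-14,"y":-77,"z":0,"yaw":0},{"hand":1,"x":-20,"y":-92,"z":0,"yaw":0},{"hand":1,"x":-27,"y":-107,"z":0,"yaw":0},{"hand":1,"x":-36,"y":-121,"z":0,"yaw":0},{"hand":1,"x":-45,"y":-134,"z":0,"yaw":0},{"hand":1,"x":-55,"y":-147,"z":0,"yaw":0}]'; python3 path.py 38 34 30 26.5 23 20 17.5 15 13 11 9.5; python3 -c "
from h import *
s,im=snap('side','s3.png');cv2.imwrite('pics/s3c.png',cv2.resize(im[130:330,140:420],(700,500)))"
```

```text
clock: 28.8
position: [421.2, 40.1, 46.8]
tool_rot: [-0.0, -0.064, 0.998, 0.0]
wrist_force: [-0.8, 0.9, -0.7]
gripper_width: 0.006
finger_force: 0.2
38.0 [421.  40.] [0. 0.] [421.  40.]
34.0 [433.  30.] [-11. -12.] [421.  40.]
30.0 [447.  20.] [-23. -23.] [421.  40.]
26.5 [459.  12.] [-34. -32.] [421.  40.]
23.0 [472.   5.] [-46. -41.] [421.  40.]
20.0 [483.   0.] [-56. -47.] [421.  40.]
17.5 [492.  -4.] [-65. -53.] [421.  40.]
15.0 [502.  -7.] [-74. -57.] [421.  40.]
13.0 [510. -10.] [-82. -61.] [421.  40.]
11.0 [518. -12.] [-90. -64.] [421.  40.]
9.5 [524. -13.] [-96. -66.] [421.  40.]
```

View pics/s3c.png

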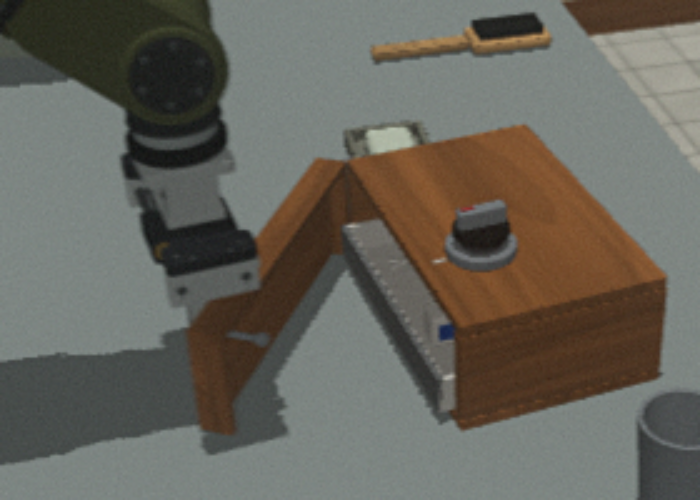

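```bash
python3 -m pendant '[{"hand":1,"x":-11,"y":-12,"z":0,"yaw":0},{"hand":1,"x":-23,"y":-23,"z":0,"yaw":0},{"hand":1,"x":-34,"y":-32,"z":0,"yaw":0},{"hand":1,"x":-46,"y":-41,"z":0,"yaw":0},{"hand":1,"x":-56,"y":-47,"z":0,"yaw":0},{"hand":1,"x":-65,"y":-53,"z":0,"yaw":0},{"hand":1,"x":-74,"y":-57,"z":0,"yaw":0},{"hand":1,"x":-82,"y":-61,"z":0,"yaw":0},{"hand":1,"x":-90,"y":-64,"z":0,"yaw":0},{"hand":1,"x":-96,"y":-66,"z":0,"yaw":0}]'; python3 path.py 9.5 8.5 7.5 6.5 5.5 4.5 3.5 2.5 1.5 0.5 0
```

```text
clock: 29.85
position: [525.4, -12.3, 46.7]
tool_rot: [0.0, -0.064, 0.998, -0.0]
wrist_force: [-0.5, 1.1, 1.1]
gripper_width: 0.007
finger_force: 0.2
9.5 [524. -13.] [ 1. -1.] [525. -12.]
8.5 [528. -14.] [-3. -2.] [525. -12.]
7.5 [533. -15.] [-7. -4.] [525. -12.]
6.5 [537. -16.] [-11.  -5.] [525. -12.]
5.5 [541. -16.] [-15.  -6.] [525. -12.]
4.5 [545. -17.] [-19.  -7.] [525. -12.]
3.5 [549. -17.] [-23.  -8.] [525. -12.]
2.5 [553. -18.] [-27.  -9.] [525. -12.]
1.5 [558. -18.] [-31. -10.] [525. -12.]
0.5 [562. -18.] [-35. -11.] [525. -12.]
0.0 [564. -18.] [-37. -11.] [525. -12.]
```

Now slowly (2.5 mm per row, about 0.1 rad/s).

```bash
python3 -m pendant '[{"hand":1,"x":-3,"y":-2,"z":0,"yaw":0},{"hand":1,"x":-6,"y":-3,"z":0,"yaw":0},{"hand":1,"x":-9,"y":-4,"z":0,"yaw":0},{"hand":1,"x":-12,"y":-5,"z":0,"yaw":0},{"hand":1,"x":-15,"y":-6,"z":0,"yaw":0},{"hand":1,"x":-17,"y":-7,"z":0,"yaw":0},{"hand":1,"x":-19,"y":-7,"z":0,"yaw":0},{"hand":1,"x":-21,"y":-8,"z":0,"yaw":0},{"hand":1,"x":-23,"y":-8,"z":0,"yaw":0},{"hand":1,"x":-24,"y":-8,"z":0,"yaw":0}]' | egrep 'pos|wrist_f'; python3 -m pendant '[{"hand":1,"x":-1,"y":0,"z":0,"yaw":0},{"hand":1,"x":-2,"y":0,"z":0,"yaw":0},{"hand":1,"x":-3,"y":0,"z":0,"yaw":0},{"hand":1,"x":-4,"y":0,"z":0,"yaw":0}]' | egrep 'pos|wrist_f'
```

```text
position: [547.6, -17.1, 46.6]
wrist_force: [-15.7, -2.1, 10.8]
position: [552.7, -17.2, 46.7]
wrist_force: [-8.2, -7.0, 4.6]
```

```bash
for i in 1 2; do python3 -m pendant '[{"hand":1,"x":-1,"y":0,"z":0,"yaw":0},{"hand":1,"x":-2,"y":0,"z":0,"yaw":0},{"hand":1,"x":-3,"y":0,"z":0,"yaw":0},{"hand":1,"x":-4,"y":0,"z":0,"yaw":0}]' | egrep 'pos|wrist_f'; done
```

```text
position: [557.1, -16.4, 46.5]
wrist_force: [-3.5, -2.8, 0.6]
position: [561.8, -15.4, 46.9]
wrist_force: [-0.3, 0.3, -0.7]
```

```bash
for i in 1 2; do python3 -m pendant '[{"hand":1,"x":-1,"y":0,"z":0,"yaw":0},{"hand":1,"x":-2,"y":0,"z":0,"yaw":0},{"hand":1,"x":-2,"y":0,"z":0,"yaw":0}]' | egrep 'pos|wrist_f'; done
```

```text
position: [562.4, -15.3, 46.8]
wrist_force: [-11.8, -0.9, 7.9]
position: [562.3, -15.3, 46.8]
wrist_force: [-31.9, -3.5, 19.7]
```

```bash
python3 -m pendant '[{"hand":1,"x":10,"y":0,"z":0,"yaw":0},{"hand":1,"x":30,"y":0,"z":0,"yaw":0},{"hand":0.5,"x":40,"y":0,"z":-40,"yaw":0},{"hand":0,"x":40,"y":0,"z":-85,"yaw":0},{"hand":0,"x":40,"y":0,"z":-130,"yaw":0},{"hand":0,"x":40,"y":0,"z":-170,"yaw":0},{"hand":0,"x":0,"y":15,"z":-183,"yaw":0},{"hand":0,"x":-45,"y":30,"z":-183,"yaw":0},{"hand":0,"x":-92,"y":30,"z":-183,"yaw":0},{"hand":0,"x":-92,"y":30,"z":-183,"yaw":0}]'; python3 -m pendant '[{"hand":0,"x":0,"y":0,"z":0,"yaw":0},{"hand":0,"x":0,"y":0,"z":0,"yaw":0},{"hand":0,"x":0,"y":0,"z":0,"yaw":0}]' | egrep pos; python3 -c "
from h import *
s,im=snap('wrist','w7.png');print(s['position'],s['tool_rot'],proj('wrist',[[652,26,149]],s))"
```

```text
clock: 33.65
position: [656.0, 27.5, 226.1]
tool_rot: [-0.002, -0.064, 0.998, 0.0]
wrist_force: [-1.4, 0.4, -1.7]
gripper_width: 0.65
finger_force: 0.0
position: [652.2, 26.2, 231.0]
[652.22327128  26.15911882 230.98978138] [ 7.80676880e-04 -6.36663239e-02  9.97970935e-01 -5.35846190e-05] [[316.35395908 241.2550609 ]]
```

View pics/w7.png

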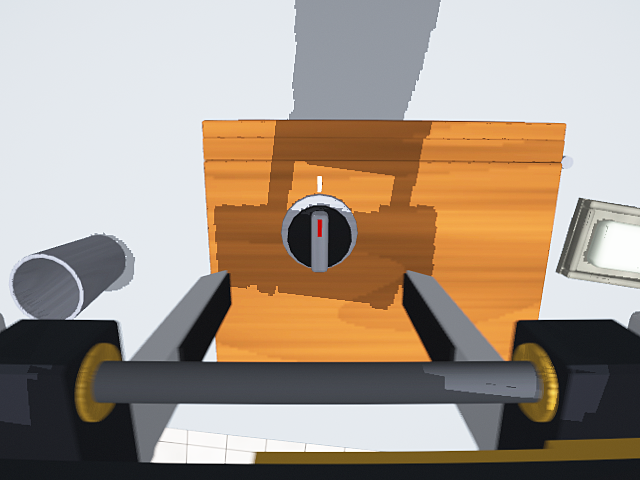

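```bash
python3 -m pendant '[{"hand":0.4,"x":0,"y":2,"z":40,"yaw":0},{"hand":0.6,"x":0,"y":2,"z":70,"yaw":0},{"hand":0.6,"x":0,"y":2,"z":85,"yaw":0},{"hand":0.6,"x":0,"y":2,"z":93,"yaw":0},{"hand":0.6,"x":0,"y":2,"z":97,"yaw":0},{"hand":0.6,"x":0,"y":2,"z":97,"yaw":0},{"hand":0.6,"x":0,"y":2,"z":97,"yaw":0}]' 30
python3 -m pendant '[{"hand":1,"x":0,"y":0,"z":0,"yaw":0},{"hand":1,"x":0,"y":0,"z":0,"yaw":0},{"hand":1,"x":0,"y":0,"z":0,"yaw":0},{"hand":1,"x":0,"y":0,"z":0,"yaw":0},{"hand":1,"x":0,"y":0,"z":0,"yaw":0},{"hand":1,"x":0,"y":0,"z":0,"yaw":0}]' 30
```

```text
clock: 34.7
position: [653.1, 28.4, 134.0]
tool_rot: [0.001, -0.064, 0.998, -0.0]
wrist_force: [0.4, -0.4, 0.7]
gripper_width: 0.428
finger_force: 0.0
clock: 35.3
position: [652.7, 28.3, 132.9]
tool_rot: [0.0, -0.064, 0.998, -0.0]
wrist_force: [1.1, -0.7, 1.4]
gripper_width: 0.127
finger_force: 30.0
```

Gripped the 12 mm bar; press.

```bash
python3 -m pendant '[{"hand":1,"x":0,"y":0,"z":2,"yaw":0},{"hand":1,"x":0,"y":0,"z":4,"yaw":0},{"hand":1,"x":0,"y":0,"z":6,"yaw":0},{"hand":1,"x":0,"y":0,"z":7,"yaw":0},{"hand":1,"x":0,"y":0,"z":8,"yaw":0},{"hand":1,"x":0,"y":0,"z":8,"yaw":0}]' 30
```

```text
clock: 35.9
position: [652.8, 28.3, 125.8]
tool_rot: [0.001, -0.064, 0.998, -0.0]
wrist_force: [-3.2, -1.9, 11.8]
gripper_width: 0.125
finger_force: 30.0
```

```bash
python3 -m pendant '[{"hand":1,"x":0,"y":0,"z":0,"yaw":7},{"hand":1,"x":0,"y":0,"z":0,"yaw":14},{"hand":1,"x":0,"y":0,"z":0,"yaw":21},{"hand":1,"x":0,"y":0,"z":0,"yaw":28},{"hand":1,"x":0,"y":0,"z":0,"yaw":35},{"hand":1,"x":0,"y":0,"z":0,"yaw":42},{"hand":1,"x":0,"y":0,"z":0,"yaw":49},{"hand":1,"x":0,"y":0,"z":0,"yaw":56},{"hand":1,"x":0,"y":0,"z":0,"yaw":62},{"hand":1,"x":0,"y":0,"z":0,"yaw":66}]' 40;python3 -m pendant '[{"hand":1,"x":0,"y":0,"z":0,"yaw":2},{"hand":1,"x":0,"y":0,"z":0,"yaw":4},{"hand":1,"x":0,"y":0,"z":0,"yaw":5},{"hand":1,"x":0,"y":0,"z":0,"yaw":5}]' 40; python3 -c "
from h import *
s=arm.sense();q=s['tool_rot'];print(np.degrees(2*np.arctan2(q[1],-q[2])),s['moment'])"
```

```text
clock: 36.9
position: [652.6, 27.8, 125.7]
tool_rot: [0.0, 0.492, 0.871, -0.0]
wrist_force: [-5.5, -4.5, 12.2]
gripper_width: 0.124
finger_force: 40.0
clock: 37.3
position: [652.6, 27.9, 125.8]
tool_rot: [0.001, 0.528, 0.849, -0.0]
wrist_force: [-5.3, -4.2, 11.7]
gripper_width: 0.127
finger_force: 40.2
296.3039315377618 [-1.13447023  1.10491138  0.39447426]
```

```bash
python3 -m pendant '[{"hand":1,"x":0,"y":0,"z":-3,"yaw":0},{"hand":1,"x":0,"y":0,"z":-6,"yaw":0},{"hand":1,"x":0,"y":0,"z":-8,"yaw":0},{"hand":0.5,"x":0,"y":0,"z":-8,"yaw":0},{"hand":0.5,"x":0,"y":0,"z":-8,"yaw":0},{"hand":0.5,"x":0,"y":0,"z":-8,"yaw":0},{"hand":0.5,"x":0,"y":0,"z":-12,"yaw":0},{"hand":0.5,"x":0,"y":0,"z":-30,"yaw":0},{"hand":0.5,"x":0,"y":0,"z":-70,"yaw":0},{"hand":0.5,"x":0,"y":0,"z":-110,"yaw":0}]' 30; python3 -m pendant '[{"hand":0.5,"x":0,"y":0,"z":-20,"yaw":0},{"hand":0.5,"x":0,"y":0,"z":-50,"yaw":0},{"hand":0.5,"x":0,"y":0,"z":-50,"yaw":0},{"hand":0.5,"x":0,"y":0,"z":-50,"yaw":0}]' | egrep 'pos|wrist_f'; python3 -c "
from h import *
s,a=snap('wrist','w8.png');_,b=snap('side','s4.png');print(s['position'],s['tool_rot'])
o=np.zeros((600,800,3),np.uint8);o[:300,:400]=cv2.resize(a,(400,300));o[:300,400:]=cv2.resize(a[140:320,200:440],(400,300));o[300:,:400]=cv2.resize(b[150:390,140:460],(400,300));o[300:,400:]=cv2.resize(b[190:265,270:370],(400,300));cv2.imwrite('pics/v4.png',o)"
```

```text
clock: 38.3
position: [652.2, 28.6, 235.8]
tool_rot: [-0.001, 0.527, 0.85, -0.0]
wrist_force: [0.7, -0.1, 0.1]
gripper_width: 0.5
finger_force: 0.0
position: [652.6, 28.5, 284.8]
wrist_force: [-0.4, -0.2, -0.6]
[652.64421168  28.52950209 284.76234183] [2.29336091e-04 5.27471399e-01 8.49572734e-01 2.02099643e-04]
```

View pics/v4.png

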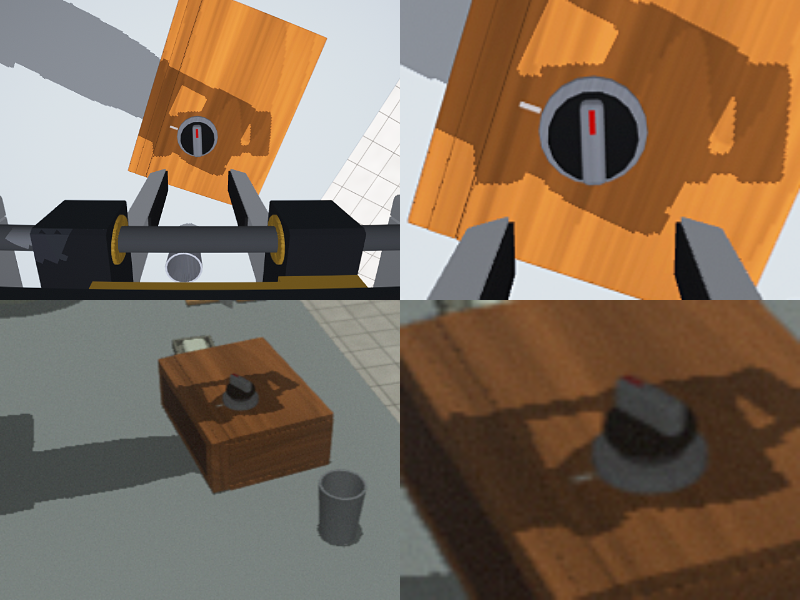

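```bash
python3 - <<'E'
from h import *
np.set_printoptions(precision=1,suppress=True)
c=np.array([652.6,28]);a=np.radians(6.7-68.75);d=np.array([np.cos(a),np.sin(a)])*21
a0=np.radians(6.7);d0=np.array([np.cos(a0),np.sin(a0)])*21
for z in(149,142):print(z,proj('side',[[*(c-d),z],[*c,z],[*(c+d),z]]).ravel(),'start pose',proj('side',[[*(c-d0),z],[*c,z],[*(c+d0),z]]).ravel())
for f in('side0','s4'):
    im=cv2.imread(f'pics/{f}.png');h=cv2.cvtColor(im,cv2.COLOR_BGR2HSV)[195:245,300:365]
    m=(((h[...,0]<10)|(h[...,0]>165))&(h[...,1]>100)&(h[...,2]>60)).astype(np.uint8)
    r=im[195:245,300:365].astype(int);red=(r[...,2]>1.8*r[...,1])&(abs(r[...,1]-r[...,0])<22)&(r[...,2]>70)
    y,x=np.nonzero(red);print(f,len(x),x.mean()+300 if len(x) else None,y.mean()+195 if len(x) else None)
# red mark sits on bar toward -x end at top: predicted positions for ~12 mm from centre
for z in(149,142):print(z,'mark',proj('side',[[*(c-d*.5),z],[*(c-d0*.5),z]]).ravel())
E
```

```text
149 [325.  208.3 332.1 212.2 339.3 216.2] start pose [322.4 214.3 332.1 212.2 341.7 210.1]
142 [325.  211.2 332.1 215.1 339.3 219.1] start pose [322.4 217.2 332.1 215.1 341.6 213. ]
side0 5 326.8 212.8
s4 6 327.5 209.5
149 mark [328.5 210.2 327.2 213.2]
142 mark [328.5 213.1 327.2 216.2]
```

```bash
python3 -c "
from plant import arm
print(arm.finish_job())"
```

```text
the job is handed in; nothing more can be done
None
```

The job is handed in, with no verdict returned: the floss box, scent bottle and flosser (the three items out) are in the pushed-in tray, the door is seated on its catch, the latch knob is turned clockwise to its stop and back up, and the tumbler and soap dish were not touched.

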